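# Hold the amber cuvette in the light path

## Task

Slide the red shutter of the little photometer fully open, then take the amber cuvette out of the blue rack, gripping it by its white frosted faces only and never touching its clear coloured windows. Hold it upright in the light path, midway between lamp and detector and centred on the beam, with its windows facing the lamp and the detector and without bumping the photometer; finish while still holding it there, still. Leave the green and violet cuvettes, the bottle and the tip box alone.

Things in the scene. Friction and masses are not known exactly. Their poses are not given: they have to be found in the camera images.
- photometer: Fixed open photometer. Base 250 x 120 x 10 mm (own x, y, z); cream lamp housing at its +x end, dark blue detector housing at its -x end, each 80 mm (x) by 100 mm (y), top 85 mm above the bench. Inner faces at x = +42 (lamp) and -38 mm (detector), each with a round lens 60 mm above the bench; the beam runs between them along x. Origin: centre of the underside. z up; -y roughly away from the robot.
- beam_mid (a point): Point on the beam midway between lamp shutter and detector, 60 mm above the bench (50 mm above the photometer's base). Axes as the photometer's: x along the beam.
- shutter (a joint): Travel of the lamp's red shutter in m: 0 = closed (its blade covers the lamp lens), 0.045 = fully open at the stop; over 0.038 counts as fully open. Growing values move it in the photometer's -y direction. It needs about 2 N, stays where it is left, and starts within 8 mm of closed.
- shutter_knob (a point): Centre of the top of the shutter's red knob, 114 mm above the bench; axes as the photometer's. The knob is a post 14 x 14 mm, 26 mm tall, on a 3 mm strip that slides on the lamp housing's roof. The strip carries the blade before the lamp lens: 36 mm wide (y), 3 mm thick, face at photometer x = +37 mm, 46 to 86 mm above the bench. Moves with the shutter.
- rack: Blue plastic rack block, fixed to the bench, 180 mm (x) x 90 mm (y) x 24 mm (z), with three rectangular pockets 18 mm deep in a row along its x, 55 mm apart, each 28 x 20 mm. Origin: centre of the underside; z up. Rows of dark round marks along both long edges are only decoration.
- amber_cuvette: Amber cuvette to hold: 26 mm (own x) x 18 mm (y) x 50 mm tall, 35 g, plus an amber stopper on top 14 x 9 x 5 mm. Stands upright in one of the rack's pockets, x along the rack's x, underside 6 mm above the bench, 32 mm of it (and the stopper) above the rack. Grip across the 18 mm (y), on the frosted sides; light passes along x through the windows. Origin: centre of the underside, z up.
- amber_centre (a point): Centre of the amber cuvette, 25 mm above its underside: this point belongs at the beam's mid point.
- amber_frosted: The amber cuvette's two white frosted faces (part of it, same origin and axes): the flat sides at y = +-9 mm, each 23 mm wide and 50 mm high.
- amber_windows: The amber cuvette's two clear amber windows (part of it, same origin and axes): the ends at x = +-13 mm, each 12 mm wide, set in 3 mm from the frosted faces. Not to be touched.
- green_cuvette: Green cuvette of the same shape in another pocket of the rack, to be left standing. Origin: centre of its underside.
- violet_cuvette: Violet cuvette of the same shape in another pocket of the rack, to be left standing. Origin: centre of its underside.
- bottle: Loose glass bottle with a blue cap, 54 mm across, 90 mm tall, standing between photometer and rack on the robot side. Origin: centre of the underside. Leave alone.
- tip_box: Loose pipette tip box, grey with a cream lid, 90 x 125 x 64 mm (x, y, z), on the far side of the work. Origin: centre of the underside. Leave alone.
Not all that is in view belongs to the job. There is more than one size of the amber_cuvette; the one meant has the size given above. What is meant by the green_cuvette is not yellow, and is the smaller of those in its own colour.

How it is judged:
By the outcome, as a careful person would: the job done as asked, in the order asked, and still so for the second after the job is handed in, while the arm keeps its last pose, push and grip.
It also fails if it takes over 51 s, if anything falls off the work surface, if the arm or the gripper's body presses on something with over 40 N, if the wrist force passes 120 N, or if a joint passes its speed limit or range.

## Robot

A 7-joint arm with a two-finger parallel gripper is mounted at the origin on the work surface. World frame = base frame: x ahead of the robot, y to its left, z up, the work surface at z = 0. Lengths are in m, angles in degrees, forces in N, time in s.
With the tool pointing down it reaches from about 0.4 to 0.875 m from the base axis. Payload 4.4 kg.
Tool frame: the origin (TCP) lies midway between the tips of the shut fingers; the grasp point (between the pads) lies 19 mm behind it (hold_point_z is the z of the grasp point in the tool frame, in m); z points along the fingers, y is the direction in which the jaws open and shut (so a half turn about z gives the same grasp; the last joint's range is limited). The gripper opens to 85 mm and grips with 20 to 120 N. Pads are 22 mm wide; open, the fingers measure 114 mm over their backs; the gripper's body (76 mm by 85 mm) begins 54 mm behind the grasp point. The pads swing forward as they close: fully open they stand 13 mm farther back than shut.
Start: joints at [63.896, 36.005, 2.206, 86.941, -1.547, 57.084, -1.146], TCP at [0.247, -0.601, 0.231] pointing down, gripper open.
Joint ranges: [-175.42, 175.42], [-21.48, 121.26], [-71.46, 75.88], [10.55, 141.38], [-63.04, 243.04], [13.31, 113.54], [-168.57, 168.57]. Speed limits (degrees/s): [147.25, 147.25, 180, 180, 180, 180, 180].

## Interface

Orientations are given as a 3x3 rotation matrix whose columns are the frame's x, y, z axes.
In Python, from bench import read_state, grab_frame, close_job, recognise, tip_of, hold_point_z gives the robot as it stands.
- The arm moves only by the tool apply_moves, never from a script. Its argument "plan" is a list of rows, each an object of numbers: "dx", "dy", "dz": the shift along the tool's x, y, z in m; "wx", "wy", "wz": the turn, a rotation vector about the tool's x, y, z in degrees; "gripper": the finger opening in m, from 0 to 0.0854. A call has exactly 8 rows; each row shifts and turns the commanded pose from where the row before left it, along the tool's axes as they then stand; what a row does not reach is not made up. A row lasts 1/10 s, in which the tool goes at most 50 mm and 8.59 degrees, less where a joint would pass 70% of its speed; a pose out of reach is approached as far as the arm can. A call with a gripper value outside its range is refused whole. The fingers move at their own pace and stop on an object; the grip force is fixed at half the most. Time passes only in rows, so rows that do not move let the fingers close, or fill a call up. It gives the time, the measured TCP pose, the force and the opening at its end, in the units of the state.
- read_state(): the state, without advancing time (a new reading comes with each control period).
- grab_frame(name): name is "scene" or "top" or "wrist"; returns a dict with "frame" (400x640x3 uint8, red, green, blue), "vertical_fov" (degrees; the focal length in pixels is half the picture's height over the tangent of half this angle, whatever the lens; pixels are square), "cx", "cy" (the principal point, pixels), "camera_from_world" (4x4, takes a point from world to camera coordinates). Camera axes: x right, y down, z forward; pixel columns grow to the right and rows downward; lengths in m; the calibration is good to about 2 mm. A picture is of the moment at which its call begins. There is no depth.
- close_job(): hands the job in, once; it reports no verdict.
Trained networks look in a picture, given as the dict that the camera call returned (one of the last four; its "shot" number tells which), for a name from the list of things; names that differ only in an ending like _2 or _b are one class to them, and where a whole thing is asked for, a point or a joint stands for the part that bears it (a point fixed in the world has none). Each returns a list of dicts, best first, with "conf" (0 to 1); they miss things now and then, are a little off and sometimes report something else, mostly with a low value. They report only what shows in the picture. A call takes as long as a camera call. They do not tell look-alikes from the thing itself.
- recognise(label, picture): "position" ([column, row] in pixels, amid what is visible of it).
- tip_of(label, picture): "position" ([column, row] in pixels: a listed point, or the origin of a listed thing).
The state is a dict: "clock": time; "qpos": joint angles; "joint_velocities": joint speeds; "effort": joint torques, N m; "position": TCP position; "orientation": TCP orientation; "contact_force": force on the tool from outside, world axes, zero at the start; "ft_torque": the same for the moment, N m; "width": finger opening in m.
Only numpy, scipy, OpenCV 4.12 (cv2) and the standard library are available. Lean on these libraries where they do the work, as an engineer would, in place of code of your own. Each camera call takes 0.05 s, during which the arm holds its last target.

## Working session

There is one attempt and no reset: what is moved stays moved. The work goes in short steps, Python scripts to look and compute and a tool call to move; the robot and the scene stay as the last step left them, time stands still between calls to the robot, and variables do not carry over. Pictures are saved under pics/ and viewed, and the job is handed in when it is done.

Besides the shell and the picture viewer there is one more tool, called after "Emit:" as name(argument=value, ...), one argument or row to a line, values as JSON. apply_moves: Moves the arm, as the interface text tells. Its arguments: {"type":"object","properties":{"plan":{"type":"array","items":{"type":"object","properties":{"dx":{"type":"number"},"dy":{"type":"number"},"dz":{"type":"number"},"wx":{"type":"number"},"wy":{"type":"number"},"wz":{"type":"number"},"gripper":{"type":"number"}}}}},"required":["plan"]}

```bash
mkdir -p pics; ls; cat > h.py <<'E'
import numpy as np, cv2
from bench import *
def save(d,name): cv2.imwrite('pics/'+name,cv2.cvtColor(d["frame"],cv2.COLOR_RGB2BGR))
def K(d):
    f=200/np.tan(np.radians(d["vertical_fov"])/2); return f,d["cx"],d["cy"]
def ray(d,p):
    f,cx,cy=K(d); T=np.array(d["camera_from_world"]); v=np.array([(p[0]-cx)/f,(p[1]-cy)/f,1]); R=T[:3,:3]; return -R.T@T[:3,3], R.T@v
def atz(d,p,z):
    o,v=ray(d,p); return o+v*(z-o[2])/v[2]
def proj(d,P):
    f,cx,cy=K(d); T=np.array(d["camera_from_world"]); c=T[:3,:3]@np.array(P)+T[:3,3]; return np.array([f*c[0]/c[2]+cx,f*c[1]/c[2]+cy])
def tri(l):
    A=np.zeros((3,3));b=np.zeros(3)
    for d,p in l:
        o,v=ray(d,p); v=v/np.linalg.norm(v); M=np.eye(3)-np.outer(v,v); A+=M;b+=M@o
    return np.linalg.solve(A,b)
E
python3 - <<'E'
from h import *
np.set_printoptions(precision=4,suppress=True)
s=read_state()
for k in s: print(k,np.array(s[k]).round(4).tolist())
print(hold_point_z)
for n in ["scene","top","wrist"]:
    d=grab_frame(n); save(d,n+'0.png'); print(n,d["vertical_fov"],d["cx"],d["cy"]); print(np.array(d["camera_from_world"]))
    import pickle; pickle.dump(d,open(n+'0.pkl','wb'))
    for l in ["beam_mid","shutter_knob","amber_centre","amber_cuvette","green_cuvette","violet_cuvette","rack","photometer","bottle","tip_box"]:
        print(l,[(np.round(t["position"],1).tolist(),round(t["conf"],2)) for t in tip_of(l,d)])
E
```

```text
pics
clock 0.0
qpos [63.8947, 36.0586, 2.2038, 86.9964, -1.5488, 57.0832, -1.1455]
joint_velocities [-0.1039, 0.0252, 0.0742, 0.0577, 0.0871, 0.0712, -0.0013]
effort [0.0003, -56.3392, 1.2264, -19.3444, 0.011, 0.0106, -0.0]
position [0.2468, -0.6006, 0.2304]
orientation [[0.925, 0.38, -0.0007], [0.38, -0.925, 0.0017], [-0.0, -0.0019, -1.0]]
contact_force [-0.2602, 0.5168, 0.337]
ft_torque [-0.0414, 0.0036, 0.0144]
width 0.0853
-0.0187
scene 52.733860975941965 324.5052135902427 197.54280664000578
[[-0.0917  0.9957 -0.0108 -0.0461]
 [ 0.5965  0.0463 -0.8013 -0.2726]
 [-0.7974 -0.0799 -0.5982  1.3383]
 [ 0.      0.      0.      1.    ]]
beam_mid [([174.5, 197.1], 0.8)]
shutter_knob [([202.3, 181.2], 0.69)]
amber_centre [([385.9, 225.9], 0.7), ([307.1, 181.2], 0.55), ([317.3, 242.9], 0.53), ([460.7, 246.9], 0.45)]
amber_cuvette [([459.7, 249.9], 0.73), ([387.1, 232.7], 0.71), ([323.1, 247.9], 0.59)]
green_cuvette [([398.7, 201.6], 0.9), ([365.5, 228.3], 0.81), ([349.9, 202.2], 0.48)]
violet_cuvette [([414.6, 238.9], 0.74)]
rack [([386.5, 236.5], 0.83)]
photometer [([185.9, 216.8], 0.75),
[... 531 characters left out ...]
), ([244.2, 210.3], 0.61), ([175.5, 193.1], 0.43)]
green_cuvette [([265.3, 219.8], 0.66), ([228.0, 274.6], 0.66), ([284.3, 273.0], 0.65)]
violet_cuvette [([223.0, 201.7], 0.5), ([448.2, 213.4], 0.21)]
rack [([246.4, 214.9], 0.74), ([220.0, 203.9], 0.28)]
photometer [([465.8, 230.1], 0.75), ([243.5, 211.7], 0.71)]
bottle [([340.3, 296.6], 0.61)]
tip_box []
wrist 61.177917445326706 316.77816268168294 201.10685338092495
[[ 0.3798 -0.9251  0.0007 -0.6507]
 [-0.8937 -0.3667  0.2585 -0.0337]
 [-0.2389 -0.0988 -0.966   0.3762]
 [ 0.      0.      0.      1.    ]]
beam_mid []
shutter_knob []
amber_centre []
amber_cuvette []
green_cuvette []
violet_cuvette []
rack []
photometer []
bottle []
tip_box []
```

View pics/scene0.png

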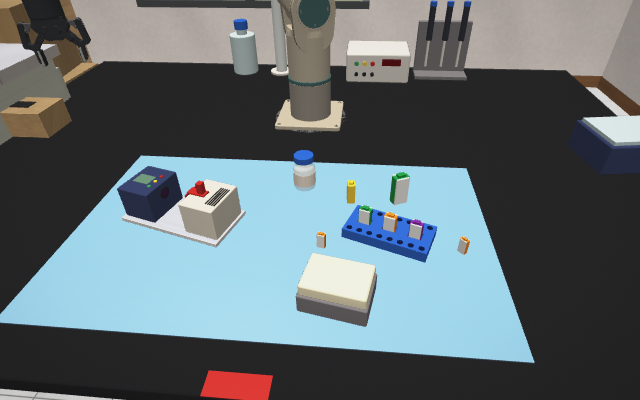

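View pics/top0.png

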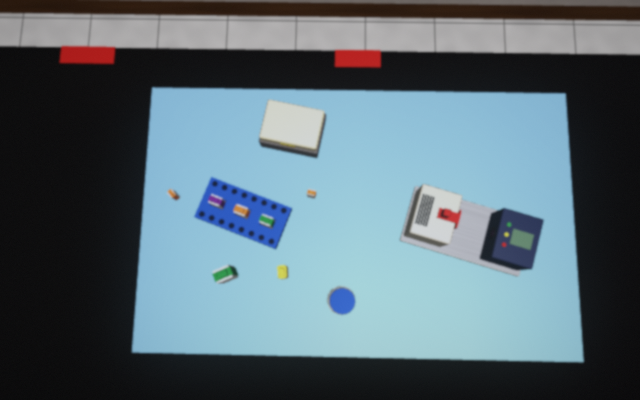

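```bash
python3 - <<'E'
import cv2
a=cv2.imread('pics/scene0.png'); b=cv2.imread('pics/top0.png')
cv2.imwrite('pics/s_crop.png',cv2.resize(a[140:300,280:480],None,fx=3.9,fy=3.7,interpolation=cv2.INTER_CUBIC))
cv2.imwrite('pics/t_crop.png',cv2.resize(b[150:300,140:340],None,fx=4,fy=4,interpolation=cv2.INTER_CUBIC))
cv2.imwrite('pics/t_crop2.png',cv2.resize(b[150:300,380:560],None,fx=4,fy=4,interpolation=cv2.INTER_CUBIC))
cv2.imwrite('pics/s_crop2.png',cv2.resize(a[130:280,100:290],None,fx=4,fy=4,interpolation=cv2.INTER_CUBIC))
E
```

```text
(no output)
```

View pics/s_crop.png

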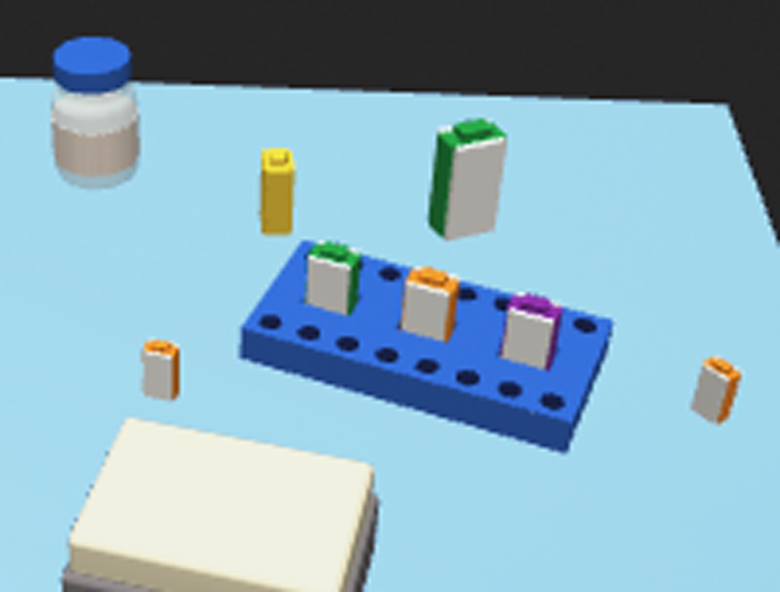

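View pics/t_crop.png

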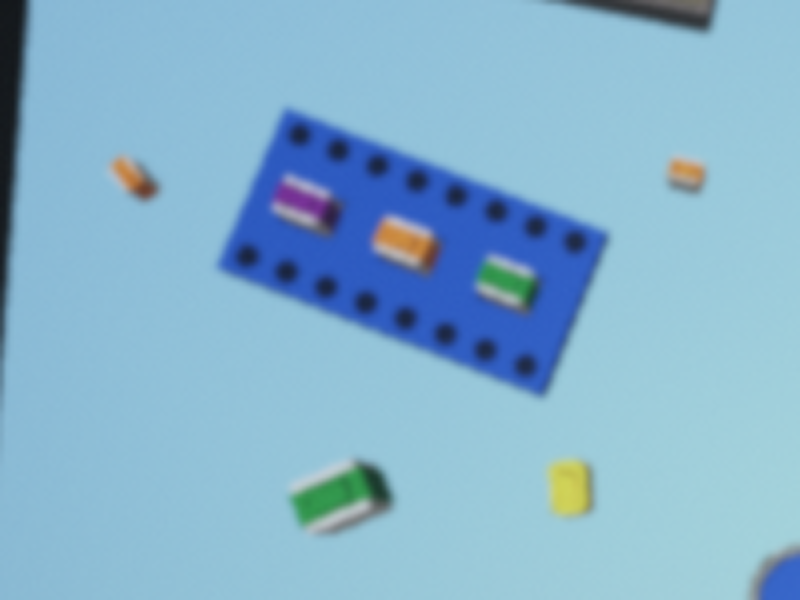

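View pics/t_crop2.png

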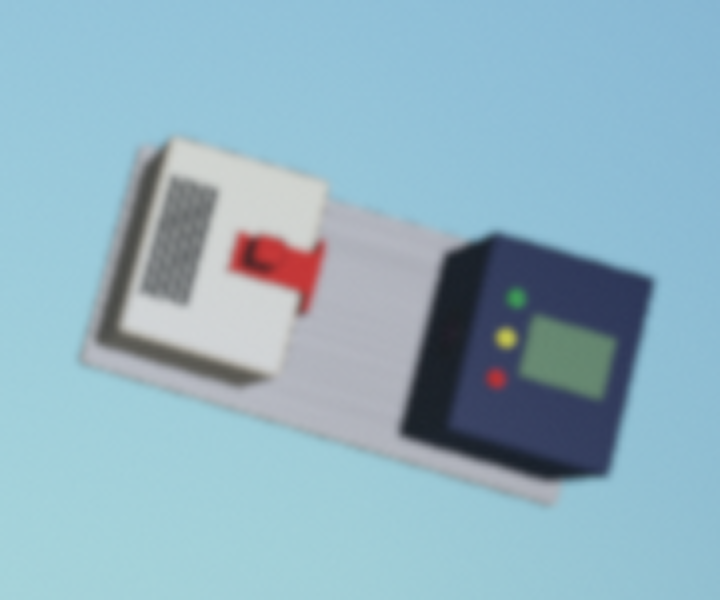

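View pics/s_crop2.png

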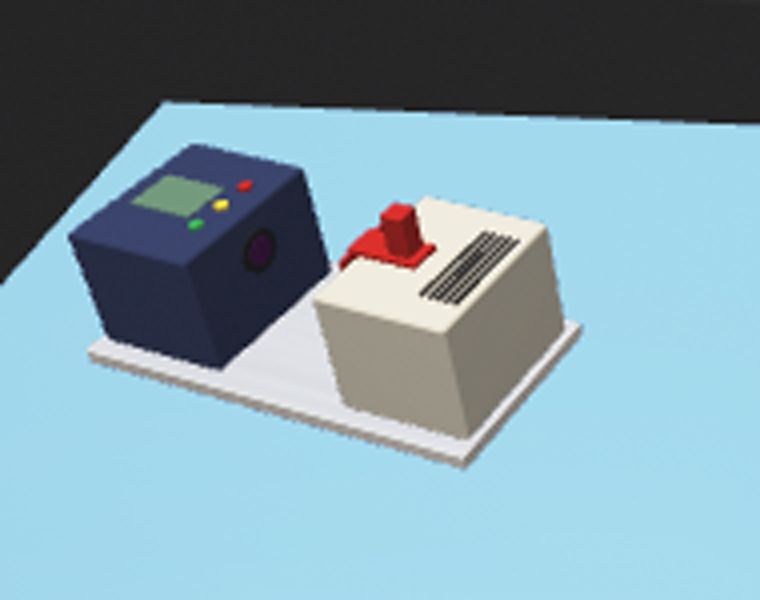

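Looking for the amber cuvette, I see these candidates in the top view:
- A: rack middle pocket (241,210).
- B: loose small one (311,193).
- C: loose small one (173,194).
- The yellow block at (282,271) is a different colour.

Only A stands in the rack, so I choose it. For green, the rack one (265,220) is the target, not the large loose one at (224,274). Next I'll fit the poses and check sizes.

```bash
cat > fit.py <<'E'
from h import *; import pickle
from scipy.optimize import least_squares
S=pickle.load(open('scene0.pkl','rb'));T=pickle.load(open('top0.pkl','rb'))
def W(p,P): c,s=np.cos(p[2]),np.sin(p[2]); return np.array([p[0]+c*P[0]-s*P[1],p[1]+s*P[0]+c*P[1],P[2]])
def fit(obs,p0):
    f=lambda p:np.concatenate([proj(d,W(p,P))-px for d,px,P in obs])
    r=least_squares(f,p0,loss='soft_l1'); return r.x,r.fun.reshape(-1,2)
def c(d,X,Y,ox,oy,sx,sy): return d,np.array([ox+(X+.5)/sx-.5,oy+(Y+.5)/sy-.5])
t2=lambda X,Y:c(T,X,Y,380,150,4,4)
s2=lambda X,Y:c(S,X,Y,100,130,4,4)
t1=lambda X,Y:c(T,X,Y,140,150,4,4)
s1=lambda X,Y:c(S,X,Y,280,140,3.9,3.7)
H=.085
tp=[(*t2(*a),np.array(b)/1000) for a,b in [((178,138),(122,-50,85)),((327,183),(42,-50,85)),((272,377),(42,50,85)),((120,330),(122,50,85)),((497,235),(-38,-50,85)),((653,280),(-118,-50,85)),((606,473),(-118,50,85)),((450,430),(-38,50,85)),((82,362),(125,60,10)),((555,505),(-125,60,10))]]
sp=[(*s2(*a),np.array(b)/1000) for a,b in [((70,237),(-118,-50,85)),((185,265),(-38,-50,85)),((303,170),(-38,50,85)),((195,145),(-118,50,85)),((315,302),(42,-50,85)),((443,333),(122,-50,85)),((547,226),(122,50,85)),((425,198),(42,50,85)),((463,465),(125,-60,10)),((580,327),(125,60,10)),((90,352),(-125,-60,10))]]
tr=[(*t1(*a),np.array(b)/1000) for a,b in [((287,108),(-90,45,24)),((608,235),(90,45,24)),((545,393),(90,-45,24)),((220,266),(-90,-45,24))]]
sr=[(*s1(*a),np.array(b)/1000) for a,b in [((242,328),(90,45,24)),((305,240),(90,-45,24)),((612,322),(-90,-45,24)),((570,425),(-90,45,24))]]
if __name__=="__main__":
    np.set_printoptions(precision=4,suppress=True)
    for n,sets,p0 in [("phot",(tp,sp),(.6,-.3,np.pi/2)),("rack",(tr,sr),(.6,.2,-np.pi/2-.3))]:
        for o in (sets[0],sets[1],sets[0]+sets[1]):
            x,r=fit(o,p0); print(n,x[:2],np.degrees(x[2]),"rms",np.sqrt((r**2).mean())); 
    # sizes of amber by length of top frosted edges, t_crop
    for nm,z,pts in [("A",.056,[(388,213),(440,231),(374,247),(428,270)]),("B",.03,[(672,160),(705,165)])]:
        P=[atz(*t1(*p),z) for p in pts]; print(nm,[q[:2] for q in P],[np.linalg.norm(P[0]-q) for q in P[1:]])
    print("knob",tri([t2(258,256),s2(397,207)]), atz(*s2(397,207),.114))
E
python3 fit.py
```

```text
phot [ 0.5482 -0.2243] 73.93327227019854 rms 1.022422868815643
phot [ 0.5514 -0.2219] 73.60717092543493 rms 0.6862392422804359
phot [ 0.5489 -0.2235] 73.88976038171559 rms 0.9921613323413192
rack [0.5759 0.2346] -110.26515701962794 rms 0.44557164389077514
rack [0.5762 0.2357] -110.85320409016857 rms 0.3323110806312708
rack [0.576  0.2351] -110.49446684559621 rms 0.46398361214559136
A [array([0.5894, 0.2435]), array([0.5808, 0.2172]), array([0.5722, 0.2497]), array([0.5612, 0.2223])] [np.float64(0.027704467223515356), np.float64(0.0183258623862291), np.float64(0.035327182690577906)]
B [array([0.6238, 0.1031]), array([0.6215, 0.0861])] [np.float64(0.017142044965927715)]
knob [ 0.5676 -0.1568  0.1143] [ 0.5668 -0.1601  0.114 ]
```

A measures about 27 × 18 mm on top, which matches the described size. B is clearly smaller, about 17 mm. I'll move above the shutter knob first, for a wrist view.

Emit:
apply_moves(
  plan=[
    {"dx": 0.0415,"dy": -0.0257,"dz": -0.002,"gripper": 0.05},
    {"dx": 0.0415,"dy": -0.0257,"dz": -0.002,"gripper": 0.05},
    {"dx": 0.0415,"dy": -0.0257,"dz": -0.002,"gripper": 0.05},
    {"dx": 0.0415,"dy": -0.0257,"dz": -0.002,"gripper": 0.05},
    {"dx": 0.0415,"dy": -0.0257,"dz": -0.002,"gripper": 0.05},
    {"dx": 0.0415,"dy": -0.0257,"dz": -0.002,"gripper": 0.05},
    {"dx": 0.0415,"dy": -0.0257,"dz": -0.002,"gripper": 0.05},
    {"dx": 0.0415,"dy": -0.0257,"dz": -0.002,"gripper": 0.05},
  ],
)

```text
$.plan[0]: bad value
```

Emit:
apply_moves(
  plan=[
    {"dx": 0.0415,"dy": -0.0257,"gripper": 0.05},
    {"dx": 0.0415,"dy": -0.0257,"gripper": 0.05},
    {"wz": -8.5,"gripper": 0.05},
    {"wz": -8.5,"gripper": 0.05},
    {"wz": -8.5,"gripper": 0.05},
    {"wz": -8.5,"gripper": 0.05},
    {"wz": -8.5,"gripper": 0.05},
    {"wz": -8.5,"gripper": 0.05},
  ],
)

```text
$.plan[0]: bad value
```

Emit:
apply_moves(
  plan=[
    {"dx": 0.0415,"dy": -0.0257,"dz": -0.002,"wx": 0,"wy": 0,"wz": 0,"gripper": 0.05},
    {"dx": 0.0415,"dy": -0.0257,"dz": -0.002,"wx": 0,"wy": 0,"wz": 0,"gripper": 0.05},
    {"dx": 0.0415,"dy": -0.0257,"dz": -0.002,"wx": 0,"wy": 0,"wz": 0,"gripper": 0.05},
    {"dx": 0.0415,"dy": -0.0257,"dz": -0.002,"wx": 0,"wy": 0,"wz": 0,"gripper": 0.05},
    {"dx": 0.0415,"dy": -0.0257,"dz": -0.002,"wx": 0,"wy": 0,"wz": 0,"gripper": 0.05},
    {"dx": 0.0415,"dy": -0.0257,"dz": -0.002,"wx": 0,"wy": 0,"wz": 0,"gripper": 0.05},
    {"dx": 0.0415,"dy": -0.0257,"dz": -0.002,"wx": 0,"wy": 0,"wz": 0,"gripper": 0.05},
    {"dx": 0.0415,"dy": -0.0257,"dz": -0.002,"wx": 0,"wy": 0,"wz": 0,"gripper": 0.05},
  ],
)

```text
clock: 2.45
position: [0.477, -0.2833, 0.2477]
orientation: [[0.925, 0.38, 0.001], [0.38, -0.925, -0.0], [0.0, 0.001, -1.0]]
contact_force: [1.5, -0.3, 0.1]
width: 0.0498
```

Emit:
apply_moves(
  plan=[
    {"dx": 0.0415,"dy": -0.0257,"dz": 0,"wx": 0,"wy": 0,"wz": 0,"gripper": 0.05},
    {"dx": 0.0415,"dy": -0.0257,"dz": 0,"wx": 0,"wy": 0,"wz": 0,"gripper": 0.05},
    {"dx": 0,"dy": 0,"dz": 0,"wx": 0,"wy": 0,"wz": -8.5,"gripper": 0.05},
    {"dx": 0,"dy": 0,"dz": 0,"wx": 0,"wy": 0,"wz": -8.5,"gripper": 0.05},
    {"dx": 0,"dy": 0,"dz": 0,"wx": 0,"wy": 0,"wz": -8.5,"gripper": 0.05},
    {"dx": 0,"dy": 0,"dz": 0,"wx": 0,"wy": 0,"wz": -8.5,"gripper": 0.05},
    {"dx": 0,"dy": 0,"dz": 0,"wx": 0,"wy": 0,"wz": -8.5,"gripper": 0.05},
    {"dx": 0,"dy": 0,"dz": 0,"wx": 0,"wy": 0,"wz": -8.5,"gripper": 0.05},
  ],
)

```text
clock: 3.25
position: [0.5333, -0.2059, 0.2474]
orientation: [[0.281, 0.96, 0.0], [0.96, -0.281, -0.0], [-0.0, 0.0, -1.0]]
contact_force: [-0.3, -0.8, -0.4]
width: 0.0499
```

```bash
python3 - <<'E'
from h import *; import pickle
d=grab_frame("wrist"); save(d,'w1.png'); pickle.dump(d,open('w1.pkl','wb'))
s=read_state(); print(s["clock"],s["position"],s["orientation"],np.round(s["qpos"],1))
from fit import W
p=(.549,-.2235,np.radians(73.9))
im=cv2.imread('pics/w1.png')
for x,y,z in [(a,b,85) for a in(42,122,-38,-118) for b in(-50,50)]+[(a,b,10) for a in(125,-125) for b in(-60,60)]+[(0,0,60),(67,0,114)]:
    u=proj(d,W(p,(x/1e3,y/1e3,z/1e3))); cv2.drawMarker(im,tuple(int(round(v)) for v in u),(0,255,0),0,8)
cv2.imwrite('pics/w1m.png',im)
E
```

```text
3.3 [ 0.53323927 -0.20599082  0.24740709] [[ 2.76143240e-01  9.61116468e-01  2.13481944e-04]
 [ 9.61116492e-01 -2.76143238e-01 -4.06812638e-05]
 [ 1.98521627e-05  2.16414873e-04 -9.99999976e-01]] [ 27.   28.9 -13.1  98.4   7.8  53.6  -5.3]
```

View pics/w1m.png

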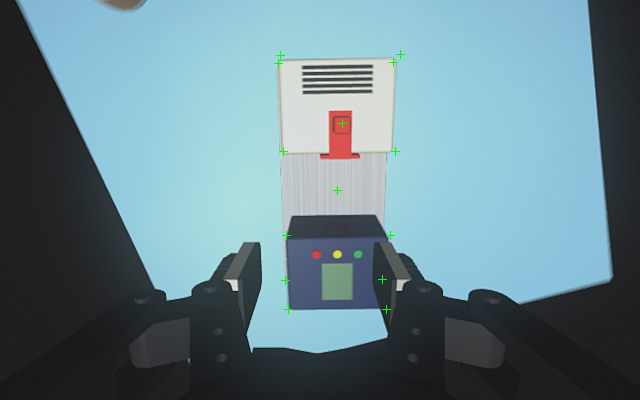

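The wrist view shows the knob at (342,124), the blade edge at row 156 and the detector at (337,270). The model overlay is off by 2–4 px, so I'll refit from wrist corners.

```bash
python3 - <<'E'
import cv2
a=cv2.imread('pics/w1.png')
cv2.imwrite('pics/w1c.png',cv2.resize(a[45:195,265:415],None,fx=4,fy=4,interpolation=cv2.INTER_CUBIC))
cv2.imwrite('pics/w1d.png',cv2.resize(a[195:325,265:415],None,fx=4,fy=4,interpolation=cv2.INTER_CUBIC))
E
```

```text
(no output)
```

View pics/w1c.png

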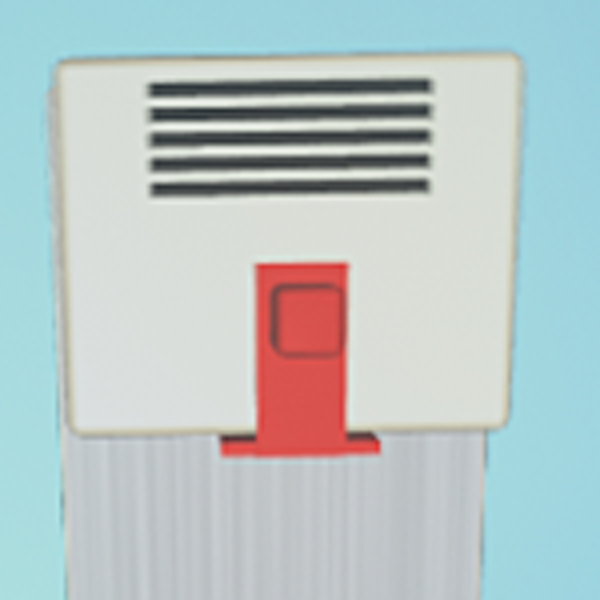

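View pics/w1d.png

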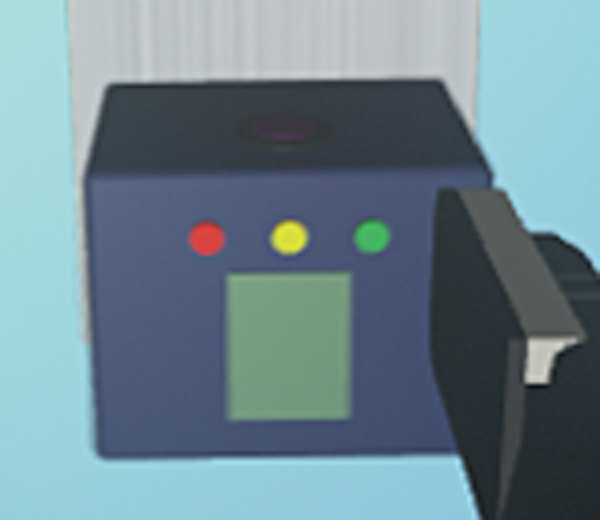

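```bash
cat > fw.py <<'E'
from fit import *
w=pickle.load(open('w1.pkl','rb'))
wc=lambda X,Y:c(w,X,Y,265,45,4,4)
wd=lambda X,Y:c(w,X,Y,265,195,4,4)
ow=[(*q,np.array(b)/1e3) for q,b in [(wc(56,60),(122,50,85)),(wc(524,53),(122,-50,85)),(wc(509,432),(42,-50,85)),(wc(70,437),(42,50,85)),(wd(87,177),(-38,50,85)),(wd(492,172),(-38,-50,85)),(wd(96,460),(-118,50,85)),(wd(106,85),(-38,50,10)),(wd(442,80),(-38,-50,10))]]
if __name__=="__main__":
    np.set_printoptions(precision=4,suppress=True)
    x,r=fit(ow,(.549,-.2235,1.29)); print(x,np.degrees(x[2]),r)
    a,r=fit(tp+sp+ow,(.549,-.2235,1.29)); print(a,np.degrees(a[2]),np.sqrt((r**2).mean()))
    for p in (x,a):
        k=atz(*wc(308,321),.114); dd=k[:2]-p[:2]; cc,ss=np.cos(p[2]),np.sin(p[2]); print("knob",k,"in phot",cc*dd[0]+ss*dd[1],-ss*dd[0]+cc*dd[1])
        k=atz(*wc(302,264),.088);dd=k[:2]-p[:2];print("strip end",cc*dd[0]+ss*dd[1],-ss*dd[0]+cc*dd[1])
E
python3 fw.py
```

```text
[ 0.5469 -0.2261  1.3007] 74.5246261872656 [[-1.2592 -0.3043]
 [ 1.5268 -0.471 ]
 [ 1.1166  0.8662]
 [-0.7307  1.2984]
 [-1.4674 -0.1093]
 [ 1.739  -0.3496]
 [-0.6265  2.6833]
 [-0.4358 -0.5699]
 [ 0.9272 -0.5571]]
[ 0.5475 -0.2254  1.2955] 74.22742580843509 1.2600840768961366
knob [ 0.567  -0.1602  0.114 ] in phot 0.06892459283787869 -0.0018138406819500179
strip end 0.07981063090800676 -0.002342427061105018
knob [ 0.567  -0.1602  0.114 ] in phot 0.06801873914224416 -0.0011195427274189942
strip end 0.07890737259278065 -0.0015916550068228487
```

Emit:
apply_moves(
  plan=[
    {"dx": 0.0267,"dy": 0.0099,"dz": 0,"wx": 0,"wy": 0,"wz": 0,"gripper": 0.05},
    {"dx": 0.0266,"dy": 0.0099,"dz": 0,"wx": 0,"wy": 0,"wz": 0,"gripper": 0.05},
    {"dx": 0,"dy": 0,"dz": 0.03,"wx": 0,"wy": 0,"wz": 0,"gripper": 0.05},
    {"dx": 0,"dy": 0,"dz": 0.035,"wx": 0,"wy": 0,"wz": 0,"gripper": 0.05},
    {"dx": 0,"dy": 0,"dz": 0.035,"wx": 0,"wy": 0,"wz": 0,"gripper": 0.05},
    {"dx": 0,"dy": 0,"dz": 0.03,"wx": 0,"wy": 0,"wz": 0,"gripper": 0.05},
    {"dx": 0,"dy": 0,"dz": 0.019,"wx": 0,"wy": 0,"wz": 0,"gripper": 0.05},
    {"dx": 0,"dy": 0,"dz": 0,"wx": 0,"wy": 0,"wz": 0,"gripper": 0.05},
  ],
)

```text
clock: 4.1
position: [0.5654, -0.1601, 0.0956]
orientation: [[0.289, 0.957, -0.006], [0.957, -0.289, 0.001], [-0.001, -0.006, -1.0]]
contact_force: [-0.3, -0.5, 0.3]
width: 0.0498
```

```bash
python3 - <<'E'
from h import *
d=grab_frame("wrist"); save(d,'w2.png')
E
```

```text
(no output)
```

View pics/w2.png

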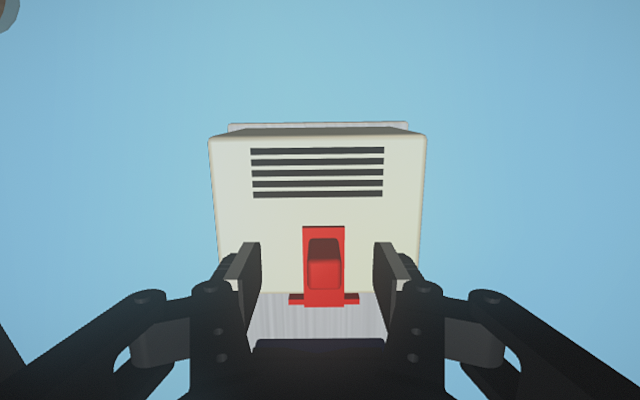

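The knob at (322,262) sits centred between the pads (260 and 375). I'll close on it, then drag it along +tool y, which is the photometer's −y.

Emit:
apply_moves(
  plan=[
    {"dx": 0,"dy": 0,"dz": 0,"wx": 0,"wy": 0,"wz": 0,"gripper": 0.01},
    {"dx": 0,"dy": 0,"dz": 0,"wx": 0,"wy": 0,"wz": 0,"gripper": 0.01},
    {"dx": 0,"dy": 0,"dz": 0,"wx": 0,"wy": 0,"wz": 0,"gripper": 0.01},
    {"dx": 0,"dy": 0,"dz": 0,"wx": 0,"wy": 0,"wz": 0,"gripper": 0.01},
    {"dx": 0,"dy": 0,"dz": 0,"wx": 0,"wy": 0,"wz": 0,"gripper": 0.01},
    {"dx": 0,"dy": 0,"dz": 0,"wx": 0,"wy": 0,"wz": 0,"gripper": 0.01},
    {"dx": 0,"dy": 0,"dz": 0,"wx": 0,"wy": 0,"wz": 0,"gripper": 0.01},
    {"dx": 0,"dy": 0,"dz": 0,"wx": 0,"wy": 0,"wz": 0,"gripper": 0.01},
  ],
)

```text
clock: 4.95
position: [0.5686, -0.1607, 0.0999]
orientation: [[0.287, 0.958, 0.003], [0.958, -0.287, -0.001], [0.0, 0.003, -1.0]]
contact_force: [-0.7, 0.7, 6.3]
width: 0.0126
```

Emit:
apply_moves(
  plan=[
    {"dx": 0,"dy": 0.005,"dz": 0,"wx": 0,"wy": 0,"wz": 0,"gripper": 0.01},
    {"dx": 0,"dy": 0.007,"dz": 0,"wx": 0,"wy": 0,"wz": 0,"gripper": 0.01},
    {"dx": 0,"dy": 0.008,"dz": 0,"wx": 0,"wy": 0,"wz": 0,"gripper": 0.01},
    {"dx": 0,"dy": 0.008,"dz": 0,"wx": 0,"wy": 0,"wz": 0,"gripper": 0.01},
    {"dx": 0,"dy": 0.006,"dz": 0,"wx": 0,"wy": 0,"wz": 0,"gripper": 0.01},
    {"dx": 0,"dy": 0.004,"dz": 0,"wx": 0,"wy": 0,"wz": 0,"gripper": 0.01},
    {"dx": 0,"dy": 0.003,"dz": 0,"wx": 0,"wy": 0,"wz": 0,"gripper": 0.01},
    {"dx": 0,"dy": 0,"dz": 0,"wx": 0,"wy": 0,"wz": 0,"gripper": 0.01},
  ],
)

```text
clock: 5.75
position: [0.6083, -0.1721, 0.1]
orientation: [[0.287, 0.958, 0.003], [0.958, -0.287, -0.0], [0.001, 0.003, -1.0]]
contact_force: [-0.6, 0.5, 4.9]
width: 0.0125
```

```bash
python3 - <<'E'
from h import *
import time
for i in range(3):
    d=grab_frame(["wrist","scene","top"][i]); save(d,f'a{i}.png')
    s=read_state(); print(s["position"],s["contact_force"])
a=cv2.imread('pics/a1.png'); cv2.imwrite('pics/a1c.png',cv2.resize(a[130:280,100:290],None,fx=4,fy=4,interpolation=cv2.INTER_CUBIC))
E
```

```text
[ 0.60825009 -0.17212568  0.09996792] [ 0.85390107 -0.15085218  5.75860615]
[ 0.6082571  -0.17216826  0.09998042] [0.04535389 0.38789686 5.86957051]
[ 0.60825884 -0.17212985  0.09997343] [-1.1431139   1.08978607  4.74286382]
```

View pics/a0.png

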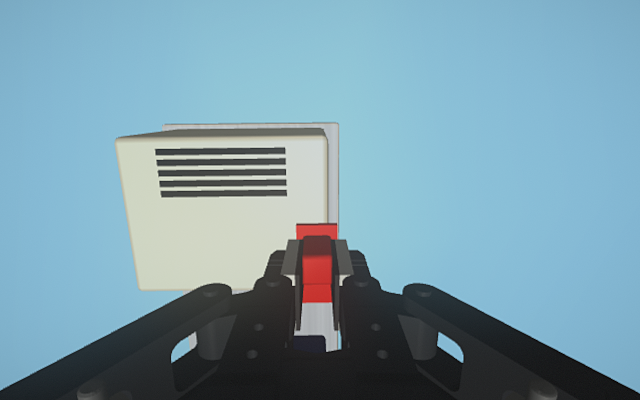

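View pics/a1c.png

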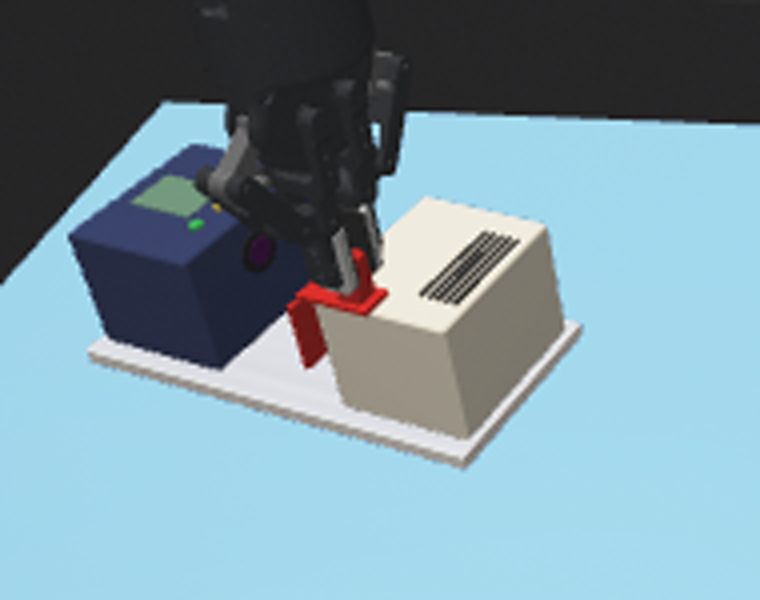

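The shutter has moved 41 mm with no stop force, and the pads still hold the knob at (317,265). Its start was ≥ 0, so travel is over 38 mm. I'll release and rise.

Emit:
apply_moves(
  plan=[
    {"dx": 0,"dy": 0,"dz": 0,"wx": 0,"wy": 0,"wz": 0,"gripper": 0.05},
    {"dx": 0,"dy": 0,"dz": 0,"wx": 0,"wy": 0,"wz": 0,"gripper": 0.05},
    {"dx": 0,"dy": 0,"dz": 0,"wx": 0,"wy": 0,"wz": 0,"gripper": 0.05},
    {"dx": 0,"dy": 0,"dz": 0,"wx": 0,"wy": 0,"wz": 0,"gripper": 0.05},
    {"dx": 0,"dy": 0,"dz": -0.03,"wx": 0,"wy": 0,"wz": 0,"gripper": 0.05},
    {"dx": 0,"dy": 0,"dz": -0.04,"wx": 0,"wy": 0,"wz": 0,"gripper": 0.05},
    {"dx": 0,"dy": 0,"dz": -0.04,"wx": 0,"wy": 0,"wz": 0,"gripper": 0.05},
    {"dx": 0,"dy": 0,"dz": -0.04,"wx": 0,"wy": 0,"wz": 0,"gripper": 0.05},
  ],
)

```text
clock: 6.7
position: [0.6064, -0.1722, 0.2497]
orientation: [[0.287, 0.958, -0.001], [0.958, -0.287, 0.0], [0.0, -0.001, -1.0]]
contact_force: [1.1, -0.2, -0.1]
width: 0.0501
```

Emit:
apply_moves(
  plan=[
    {"dx": 0.0423,"dy": -0.0164,"dz": 0,"wx": 0,"wy": 0,"wz": 0,"gripper": 0.05},
    {"dx": 0.0423,"dy": -0.0164,"dz": 0,"wx": 0,"wy": 0,"wz": 0,"gripper": 0.05},
    {"dx": 0.0423,"dy": -0.0164,"dz": 0,"wx": 0,"wy": 0,"wz": 0,"gripper": 0.05},
    {"dx": 0.0423,"dy": -0.0164,"dz": 0,"wx": 0,"wy": 0,"wz": 0,"gripper": 0.05},
    {"dx": 0.0423,"dy": -0.0164,"dz": 0,"wx": 0,"wy": 0,"wz": 0,"gripper": 0.05},
    {"dx": 0.0423,"dy": -0.0164,"dz": 0,"wx": 0,"wy": 0,"wz": 0,"gripper": 0.05},
    {"dx": 0.0423,"dy": -0.0164,"dz": 0,"wx": 0,"wy": 0,"wz": 0,"gripper": 0.05},
    {"dx": 0.0423,"dy": -0.0164,"dz": 0,"wx": 0,"wy": 0,"wz": 0,"gripper": 0.05},
  ],
)

```text
clock: 7.5
position: [0.5777, 0.1913, 0.2483]
orientation: [[0.287, 0.958, -0.0], [0.958, -0.287, -0.0], [-0.0, 0.0, -1.0]]
contact_force: [0.3, 0.3, -0.1]
width: 0.05
```

```bash
python3 - <<'E'
from h import *; import pickle
s=read_state(); print(s["clock"],s["position"],s["orientation"],np.round(s["qpos"],1))
for n in("wrist","scene","top"):
    d=grab_frame(n); save(d,f'b_{n}.png'); pickle.dump(d,open(f'b_{n}.pkl','wb'))
a=cv2.imread('pics/b_scene.png'); b=cv2.imread('pics/b_top.png')
A=cv2.resize(a[130:280,100:290],None,fx=2.1,fy=2.1,interpolation=cv2.INTER_CUBIC);B=cv2.resize(b[150:300,380:570],None,fx=2.1,fy=2.1,interpolation=cv2.INTER_CUBIC)
cv2.imwrite('pics/b_c.png',np.hstack([A,B]))
E
```

```text
7.5 [0.57769288 0.19126052 0.24829671] [[ 2.86889975e-01  9.57963539e-01 -2.54656947e-05]
 [ 9.57963521e-01 -2.86889974e-01 -1.89486632e-04]
 [-1.88827137e-04  2.99666086e-05 -9.99999982e-01]] [-12.3  32.  -13.8  92.5   8.7  56.6 -45.6]
```

View pics/b_wrist.png

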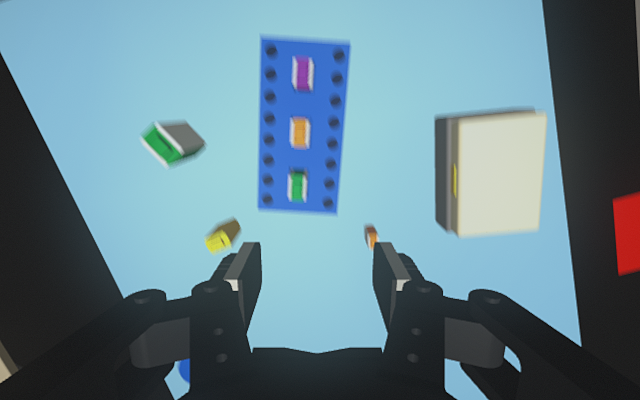

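View pics/b_c.png

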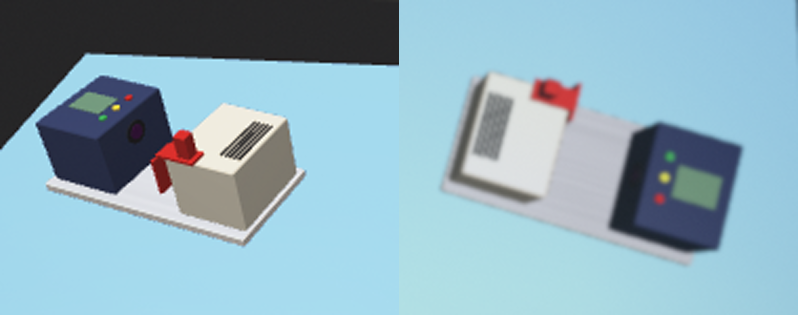

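The shutter strip now reaches the housing's far edge, so it is open. The wrist picture is blurred, with the amber cuvette at (300,132). I'll move over it and look again while still.

Emit:
apply_moves(
  plan=[
    {"dx": 0.0207,"dy": -0.007,"dz": 0,"wx": 0,"wy": 0,"wz": 0,"gripper": 0.05},
    {"dx": 0.0207,"dy": -0.007,"dz": 0,"wx": 0,"wy": 0,"wz": 0,"gripper": 0.05},
    {"dx": 0,"dy": 0,"dz": 0.03,"wx": 0,"wy": 0,"wz": 3.8,"gripper": 0.05},
    {"dx": 0,"dy": 0,"dz": 0.03,"wx": 0,"wy": 0,"wz": 0,"gripper": 0.05},
    {"dx": 0,"dy": 0,"dz": 0.03,"wx": 0,"wy": 0,"wz": 0,"gripper": 0.05},
    {"dx": 0,"dy": 0,"dz": 0,"wx": 0,"wy": 0,"wz": 0,"gripper": 0.05},
    {"dx": 0,"dy": 0,"dz": 0,"wx": 0,"wy": 0,"wz": 0,"gripper": 0.05},
    {"dx": 0,"dy": 0,"dz": 0,"wx": 0,"wy": 0,"wz": 0,"gripper": 0.05},
  ],
)

```text
clock: 8.45
position: [0.578, 0.2332, 0.1601]
orientation: [[0.351, 0.937, 0.003], [0.937, -0.351, 0.001], [0.002, 0.002, -1.0]]
contact_force: [0.3, 0.2, -0.6]
width: 0.0499
```

```bash
python3 - <<'E'
from h import *; import pickle
s=read_state(); print(s["clock"],s["position"],s["orientation"])
d=grab_frame("wrist"); save(d,'c.png'); pickle.dump(d,open('c.pkl','wb'))
a=cv2.imread('pics/c.png'); cv2.imwrite('pics/cc.png',cv2.resize(a[110:250,220:410],None,fx=4,fy=4,interpolation=cv2.INTER_CUBIC))
E
```

```text
8.45 [0.57798397 0.23321328 0.16005908] [[ 0.35052497  0.93654919  0.00280342]
 [ 0.93655139 -0.35052883  0.00101566]
 [ 0.00193389  0.00226954 -0.99999555]]
```

View pics/c.png

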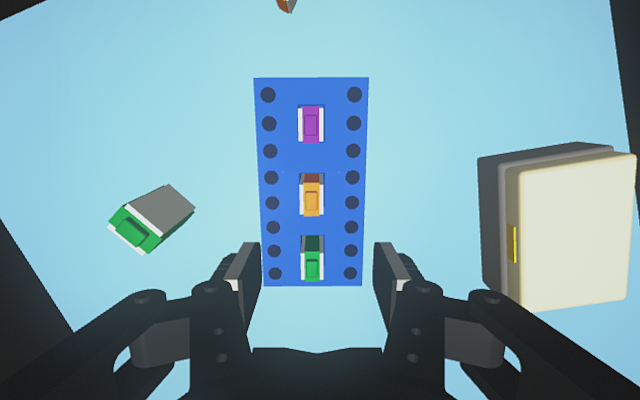

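View pics/cc.png

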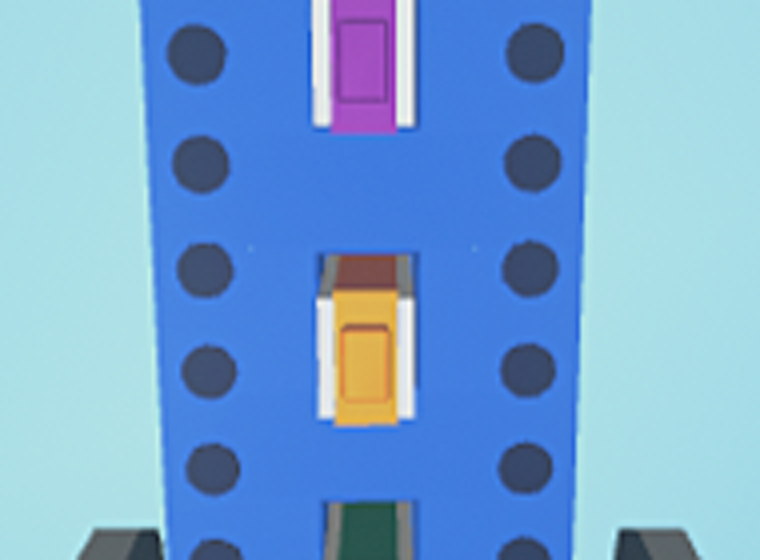

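```bash
python3 - <<'E'
from fit import *
np.set_printoptions(precision=4,suppress=True)
d=pickle.load(open('c.pkl','rb')); q=lambda X,Y:c(d,X,Y,220,110,4,4)
# frame: local x along tool x (image up), local y=-tool y (image left is +)
o=[(*q(*a),np.array([b[0],b[1],56])/1e3) for a,b in [((318,297),(11.5,9)),((414,297),(11.5,-9)),((318,418),(-11.5,9)),((414,418),(-11.5,-9)),((334,290),(13,6)),((398,290),(13,-6)),((334,425),(-13,6)),((398,425),(-13,-6))]]
x,r=fit(o,(.576,.235,1.21)); print(x,np.degrees(x[2])); print(r)
# rack edges z=24 yaw
f=lambda a,z:atz(*q(*a),z)
for a,b in [((140,0),(168,530)),((592,0),(574,530)),((197,54),(213,469)),((535,52),(526,468))]:
    A,B=f(a,.024),f(b,.024); v=A-B; print(np.degrees(np.arctan2(v[1],v[0])),A[:2],B[:2])
s=read_state(); R=np.array(s["orientation"]); e=np.array([x[0],x[1],0.028])-s["position"]; print("tool delta",R.T@e, "toolx ang",np.degrees(np.arctan2(R[1,0],R[0,0])))
E
```

```text
[0.5742 0.235  1.2091] 69.27837904674631
[[-0.1626  0.2633]
 [ 0.1332  0.3296]
 [ 0.1462 -0.2835]
 [-0.1178 -0.226 ]
 [-0.1269  0.0386]
 [ 0.0953  0.0831]
 [ 0.1167 -0.1343]
 [-0.083  -0.0964]]
69.90018017919441 [0.555  0.3116] [0.5164 0.2063]
69.66838683305025 [0.6387 0.2802] [0.5998 0.175 ]
69.65070001607792 [0.5615 0.298 ] [0.5311 0.2159]
69.79196921539348 [0.6249 0.2747] [0.5946 0.1923]
tool delta [-0.0002 -0.0044  0.1322] toolx ang 69.49724262529459
```

The fit gives amber at (0.5742, 0.2350), yaw 69.3–69.8°, against tool 69.5°. I'll shift −4.3 mm in tool y and descend.

Emit:
apply_moves(
  plan=[
    {"dx": 0,"dy": -0.0043,"dz": 0,"wx": 0,"wy": 0,"wz": 0,"gripper": 0.05},
    {"dx": 0,"dy": 0,"dz": 0.03,"wx": 0,"wy": 0,"wz": 0,"gripper": 0.05},
    {"dx": 0,"dy": 0,"dz": 0.03,"wx": 0,"wy": 0,"wz": 0,"gripper": 0.05},
    {"dx": 0,"dy": 0,"dz": 0.02,"wx": 0,"wy": 0,"wz": 0,"gripper": 0.05},
    {"dx": 0,"dy": 0,"dz": 0.01,"wx": 0,"wy": 0,"wz": 0,"gripper": 0.05},
    {"dx": 0,"dy": 0,"dz": 0,"wx": 0,"wy": 0,"wz": 0,"gripper": 0.05},
    {"dx": 0,"dy": 0,"dz": 0,"wx": 0,"wy": 0,"wz": 0,"gripper": 0.05},
    {"dx": 0,"dy": 0,"dz": 0,"wx": 0,"wy": 0,"wz": 0,"gripper": 0.05},
  ],
)

```text
clock: 9.3
position: [0.5736, 0.2353, 0.0698]
orientation: [[0.35, 0.937, 0.002], [0.937, -0.35, 0.001], [0.002, 0.002, -1.0]]
contact_force: [-0.2, 0.9, 0.3]
width: 0.0497
```

```bash
python3 - <<'E'
from h import *; import pickle
s=read_state(); print(s["clock"],s["position"],s["orientation"])
d=grab_frame("wrist"); save(d,'d.png'); pickle.dump(d,open('d.pkl','wb'))
E
```

```text
9.3 [0.57360666 0.23530873 0.06982438] [[ 0.34971527  0.93685274  0.00248663]
 [ 0.93685403 -0.34971878  0.00114305]
 [ 0.00194049  0.00192987 -0.99999626]]
```

View pics/d.png

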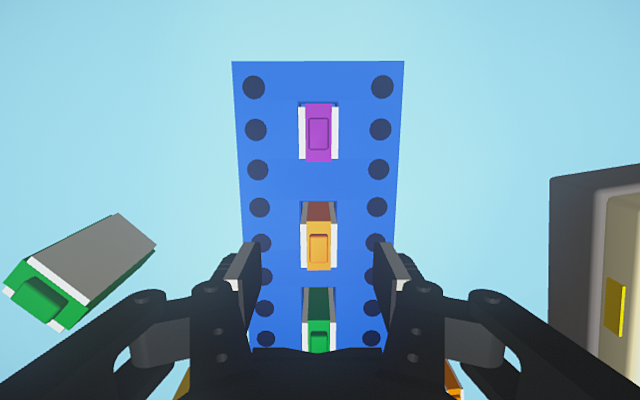

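Amber at cols 301–337 is centred between the pads (258/376). I'll descend the last 40 mm and close.

Emit:
apply_moves(
  plan=[
    {"dx": 0,"dy": 0,"dz": 0.015,"wx": 0,"wy": 0,"wz": 0,"gripper": 0.05},
    {"dx": 0,"dy": 0,"dz": 0.015,"wx": 0,"wy": 0,"wz": 0,"gripper": 0.05},
    {"dx": 0,"dy": 0,"dz": 0.01,"wx": 0,"wy": 0,"wz": 0,"gripper": 0.05},
    {"dx": 0,"dy": 0,"dz": 0,"wx": 0,"wy": 0,"wz": 0,"gripper": 0.05},
    {"dx": 0,"dy": 0,"dz": 0,"wx": 0,"wy": 0,"wz": 0,"gripper": 0.03},
    {"dx": 0,"dy": 0,"dz": 0,"wx": 0,"wy": 0,"wz": 0,"gripper": 0.03},
    {"dx": 0,"dy": 0,"dz": 0,"wx": 0,"wy": 0,"wz": 0,"gripper": 0.03},
    {"dx": 0,"dy": 0,"dz": 0,"wx": 0,"wy": 0,"wz": 0,"gripper": 0.03},
  ],
)

```text
clock: 10.15
position: [0.5729, 0.2349, 0.0288]
orientation: [[0.35, 0.937, 0.001], [0.937, -0.35, 0.0], [0.001, 0.001, -1.0]]
contact_force: [-1.0, 0.1, 0.4]
width: 0.0301
```

```bash
python3 - <<'E'
from h import *; import pickle
s=read_state(); print(s["clock"],s["position"],s["width"],s["contact_force"])
d=grab_frame("wrist"); save(d,'e.png')
a=cv2.imread('pics/e.png'); cv2.imwrite('pics/ec.png',cv2.resize(a[190:350,220:420],None,fx=3.5,fy=3.5,interpolation=cv2.INTER_CUBIC))
E
```

```text
10.15 [0.57291899 0.23489251 0.02880381] 0.030111857054571922 [-0.98308082  0.06966719  0.38064881]
```

View pics/ec.png

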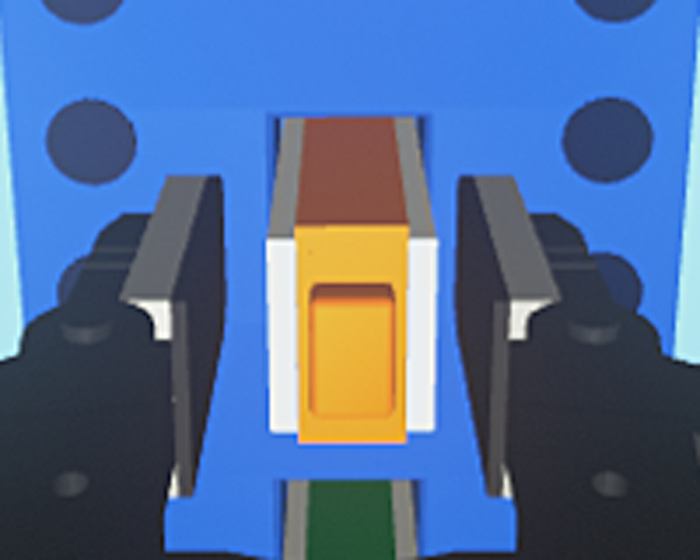

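Cleanly straddled, with the cuvette about 1 mm toward +tool y. I'll correct that and close.

Emit:
apply_moves(
  plan=[
    {"dx": 0,"dy": 0.001,"dz": 0,"wx": 0,"wy": 0,"wz": 0,"gripper": 0.03},
    {"dx": 0,"dy": 0,"dz": 0,"wx": 0,"wy": 0,"wz": 0,"gripper": 0.01},
    {"dx": 0,"dy": 0,"dz": 0,"wx": 0,"wy": 0,"wz": 0,"gripper": 0.01},
    {"dx": 0,"dy": 0,"dz": 0,"wx": 0,"wy": 0,"wz": 0,"gripper": 0.01},
    {"dx": 0,"dy": 0,"dz": 0,"wx": 0,"wy": 0,"wz": 0,"gripper": 0.01},
    {"dx": 0,"dy": 0,"dz": 0,"wx": 0,"wy": 0,"wz": 0,"gripper": 0.01},
    {"dx": 0,"dy": 0,"dz": 0,"wx": 0,"wy": 0,"wz": 0,"gripper": 0.01},
    {"dx": 0,"dy": 0,"dz": 0,"wx": 0,"wy": 0,"wz": 0,"gripper": 0.01},
  ],
)

```text
clock: 11.0
position: [0.5739, 0.2345, 0.0286]
orientation: [[0.35, 0.937, 0.001], [0.937, -0.35, 0.0], [0.0, 0.001, -1.0]]
contact_force: [-0.2, 0.0, 4.8]
width: 0.017
```

Emit:
apply_moves(
  plan=[
    {"dx": 0,"dy": 0,"dz": -0.005,"wx": 0,"wy": 0,"wz": 0,"gripper": 0.01},
    {"dx": 0,"dy": 0,"dz": -0.01,"wx": 0,"wy": 0,"wz": 0,"gripper": 0.01},
    {"dx": 0,"dy": 0,"dz": -0.015,"wx": 0,"wy": 0,"wz": 0,"gripper": 0.01},
    {"dx": 0,"dy": 0,"dz": -0.025,"wx": 0,"wy": 0,"wz": 0,"gripper": 0.01},
    {"dx": 0,"dy": 0,"dz": -0.035,"wx": 0,"wy": 0,"wz": 0,"gripper": 0.01},
    {"dx": 0,"dy": 0,"dz": -0.035,"wx": 0,"wy": 0,"wz": 0,"gripper": 0.01},
    {"dx": 0,"dy": 0,"dz": -0.025,"wx": 0,"wy": 0,"wz": 0,"gripper": 0.01},
    {"dx": 0,"dy": 0,"dz": -0.015,"wx": 0,"wy": 0,"wz": 0,"gripper": 0.01},
  ],
)

```text
clock: 11.8
position: [0.5739, 0.2352, 0.1971]
orientation: [[0.349, 0.937, 0.003], [0.937, -0.349, 0.002], [0.003, 0.002, -1.0]]
contact_force: [1.1, 0.6, -1.1]
width: 0.0169
```

```bash
python3 - <<'E'
from h import *; import pickle
s=read_state(); print(s["clock"],s["position"],s["width"],s["contact_force"])
for n in("wrist","scene"):
    d=grab_frame(n); save(d,f'f_{n}.png'); pickle.dump(d,open(f'f_{n}.pkl','wb'))
print(read_state()["position"])
E
```

```text
11.8 [0.57394689 0.2352466  0.19712643] 0.01687488585798212 [ 1.08113299  0.55934293 -1.11563555]
[0.57460303 0.23547299 0.19693332]
```

View pics/f_wrist.png

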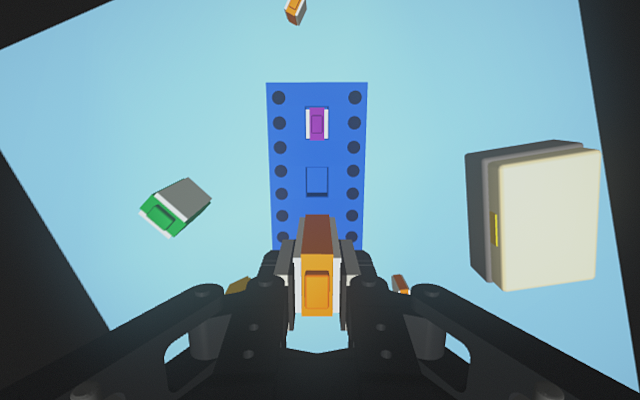

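View pics/f_scene.png

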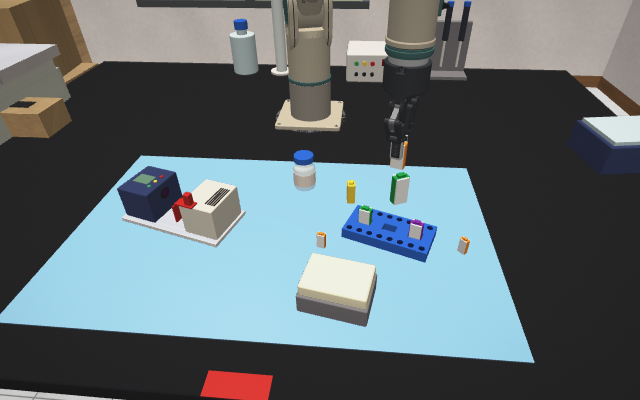

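Lifted and held by the frosted faces. In the wrist view amber is at (317,265), and the green and violet cuvettes are still in the rack. Carrying it over the photometer.

Emit:
apply_moves(
  plan=[
    {"dx": -0.025,"dy": 0.0077,"dz": 0,"wx": 0,"wy": 0,"wz": 0,"gripper": 0.01},
    {"dx": -0.0442,"dy": 0.0136,"dz": 0,"wx": 0,"wy": 0,"wz": 0,"gripper": 0.01},
    {"dx": -0.0442,"dy": 0.0136,"dz": 0,"wx": 0,"wy": 0,"wz": 0,"gripper": 0.01},
    {"dx": -0.0442,"dy": 0.0136,"dz": 0,"wx": 0,"wy": 0,"wz": 0,"gripper": 0.01},
    {"dx": -0.0442,"dy": 0.0136,"dz": 0,"wx": 0,"wy": 0,"wz": 0,"gripper": 0.01},
    {"dx": -0.0442,"dy": 0.0136,"dz": 0,"wx": 0,"wy": 0,"wz": 0,"gripper": 0.01},
    {"dx": -0.0442,"dy": 0.0136,"dz": 0,"wx": 0,"wy": 0,"wz": 0,"gripper": 0.01},
    {"dx": -0.0442,"dy": 0.0136,"dz": 0,"wx": 0,"wy": 0,"wz": 0,"gripper": 0.01},
  ],
)

```text
clock: 12.7
position: [0.5518, -0.1163, 0.1927]
orientation: [[0.349, 0.937, -0.002], [0.937, -0.349, 0.001], [-0.0, -0.002, -1.0]]
contact_force: [0.9, 0.0, -1.1]
width: 0.0167
```

Emit:
apply_moves(
  plan=[
    {"dx": -0.0442,"dy": 0.0136,"dz": 0,"wx": 0,"wy": 0,"wz": 0,"gripper": 0.01},
    {"dx": -0.0442,"dy": 0.0136,"dz": 0,"wx": 0,"wy": 0,"wz": 0,"gripper": 0.01},
    {"dx": -0.0188,"dy": 0.0057,"dz": 0,"wx": 0,"wy": 0,"wz": 0,"gripper": 0.01},
    {"dx": 0,"dy": 0,"dz": 0,"wx": 0,"wy": 0,"wz": -4.8,"gripper": 0.01},
    {"dx": 0,"dy": 0,"dz": 0,"wx": 0,"wy": 0,"wz": 0,"gripper": 0.01},
    {"dx": 0,"dy": 0,"dz": 0,"wx": 0,"wy": 0,"wz": 0,"gripper": 0.01},
    {"dx": 0,"dy": 0,"dz": 0,"wx": 0,"wy": 0,"wz": 0,"gripper": 0.01},
    {"dx": 0,"dy": 0,"dz": 0,"wx": 0,"wy": 0,"wz": 0,"gripper": 0.01},
  ],
)

```text
clock: 13.5
position: [0.5464, -0.2259, 0.1933]
orientation: [[0.269, 0.963, -0.0], [0.963, -0.269, 0.0], [0.0, -0.0, -1.0]]
contact_force: [0.5, 0.2, -0.3]
width: 0.017
```

```bash
python3 - <<'E'
from h import *; import pickle
s=read_state(); print(s["clock"],s["position"],s["orientation"],s["width"],s["contact_force"])
for n in("wrist","scene","top"):
    d=grab_frame(n); save(d,f'g_{n}.png'); pickle.dump(d,open(f'g_{n}.pkl','wb'))
a=cv2.imread('pics/g_wrist.png'); cv2.imwrite('pics/gc.png',cv2.resize(a[120:360,200:440],None,fx=2.5,fy=2.5,interpolation=cv2.INTER_CUBIC))
E
```

```text
13.5 [ 0.54643231 -0.22587148  0.19328456] [[ 2.69429168e-01  9.63020188e-01 -2.04354250e-04]
 [ 9.63020191e-01 -2.69429116e-01  2.49917106e-04]
 [ 1.85616233e-04 -2.64132227e-04 -9.99999948e-01]] 0.016989195524931222 [ 0.48276529  0.24134005 -0.31018118]
```

View pics/g_wrist.png

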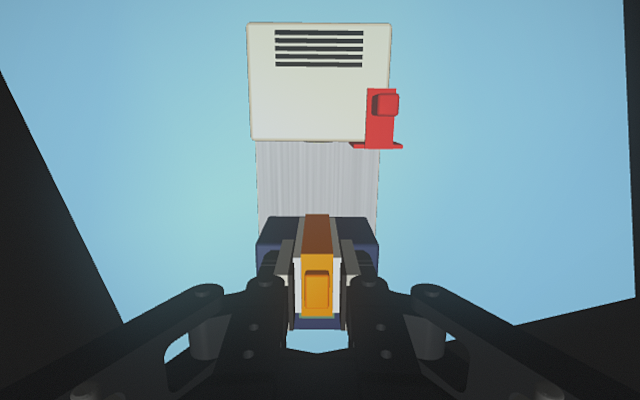

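View pics/gc.png

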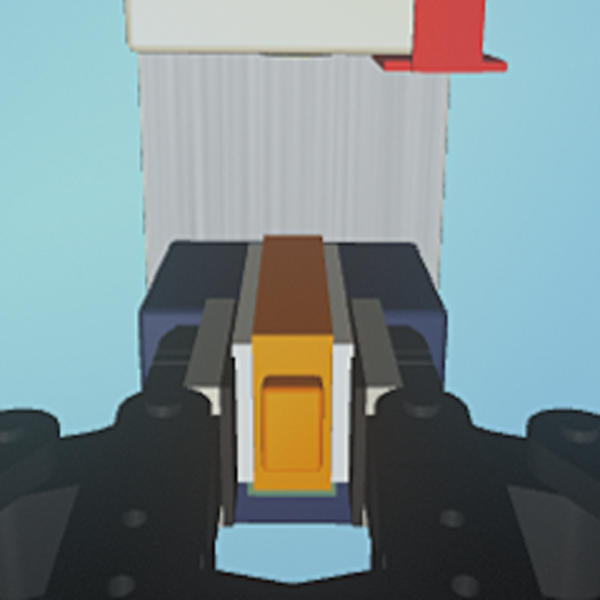

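```bash
python3 - <<'E'
import cv2
a=cv2.imread('pics/g_wrist.png')
cv2.imwrite('pics/gl.png',cv2.resize(a[10:160,235:415],None,fx=4,fy=4,interpolation=cv2.INTER_CUBIC))
cv2.imwrite('pics/gd.png',cv2.resize(a[205:335,245:390],None,fx=4.5,fy=4.5,interpolation=cv2.INTER_CUBIC))
E
```

```text
(no output)
```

View pics/gl.png

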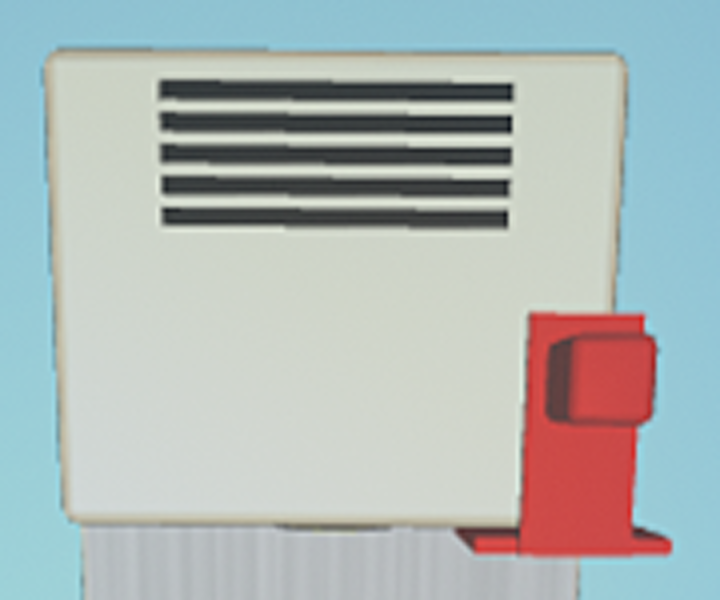

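View pics/gd.png

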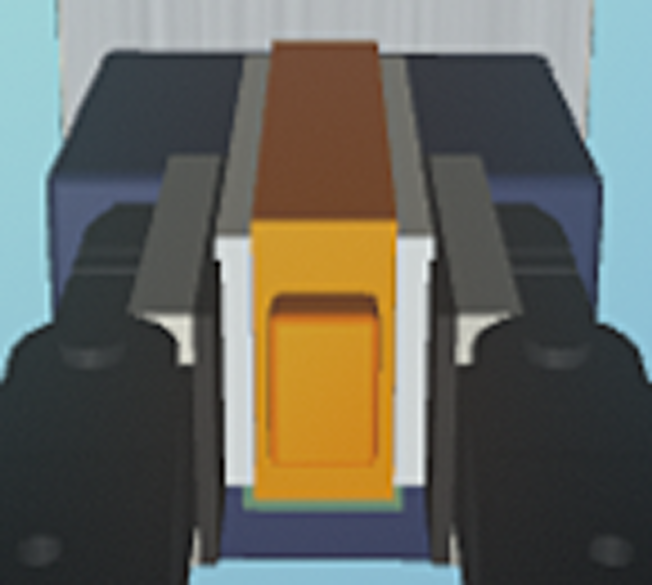

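```bash
cat > fg.py <<'E'
from fw import *
np.set_printoptions(precision=4,suppress=True)
g=pickle.load(open('g_wrist.pkl','rb'))
gl=lambda X,Y:c(g,X,Y,235,10,4,4); gd=lambda X,Y:c(g,X,Y,245,205,4.5,4.5)
og=[(*q,np.array(b)/1e3) for q,b in [(gl(46,50),(122,50,85)),(gl(627,55),(122,-50,85)),(gl(64,522),(42,50,85)),(gd(48,180),(-38,50,85)),(gd(601,180),(-38,-50,85)),(gd(103,52),(-38,50,10)),(gd(547,54),(-38,-50,10))]]
x,r=fit(og,(.547,-.225,1.29)); print("phot g",x,np.degrees(x[2])); print(r)
a,r=fit(tp+sp+ow+og,(.547,-.225,1.29)); print("phot all",a,np.degrees(a[2]))
oc=[(gd(*A),np.array(b)/1e3) for A,b in [((218,237),(11.5,9,50)),((433,237),(11.5,-9,50)),((224,486),(-11.5,9,50)),((427,486),(-11.5,-9,50)),((252,220),(13,6,50)),((396,220),(13,-6,50)),((255,500),(-13,6,50)),((396,500),(-13,-6,50)),((273,42),(13,6,0)),((378,42),(13,-6,0))]]
from scipy.spatial.transform import Rotation as Ro
def res(p,full=0):
    R=Ro.from_euler('ZYX',[p[3],p[4],0]).as_matrix()
    return np.concatenate([proj(d,p[:3]+R@P)-u for (d,u),P in oc])
for fixp in (1,0):
    fun=(lambda p:res(np.append(p,0))) if fixp else res
    k=least_squares(fun,[.547,-.225,.17,1.29]+([] if fixp else [0]))
    print("cuv",k.x[:3],np.degrees(k.x[3:]),"rms",np.sqrt((k.fun**2).mean())); print(k.fun.reshape(-1,2).round(1).tolist())
    for p in(x,a):
        dd=k.x[:2]-p[:2]; cc,ss=np.cos(p[2]),np.sin(p[2]); print(" in phot mm",1e3*(cc*dd[0]+ss*dd[1]),1e3*(-ss*dd[0]+cc*dd[1]),"underside z",k.x[2])
E
python3 fg.py
```

```text
phot g [ 0.5468 -0.2265  1.2878] 73.78633333178797
[[-1.2054 -0.8531]
 [ 3.0371 -0.4399]
 [-0.781   2.1269]
 [-1.2715 -0.1012]
 [ 2.2122  1.0756]
 [-0.131  -0.2189]
 [ 0.6608  0.2861]]
phot all [ 0.5471 -0.2258  1.2935] 74.11150076872244
cuv [ 0.5463 -0.2255  0.1689] [74.4463] rms 0.33157706617913324
[[-0.5, 0.3], [0.3, 0.2], [-0.6, -0.4], [0.6, -0.4], [-0.0, 0.3], [0.5, 0.3], [0.2, -0.1], [-0.3, -0.1], [-0.2, -0.1], [-0.1, -0.1]]
 in phot mm 0.7594339030228615 0.7228530525514512 underside z 0.1688953858022066
 in phot mm 0.08217152513992736 0.8881397778724905 underside z 0.1688953858022066
cuv [ 0.5463 -0.2256  0.169 ] [74.4468  0.2172] rms 0.31641834423917187
[[-0.5, 0.2], [0.3, 0.1], [-0.7, -0.3], [0.6, -0.4], [-0.0, 0.2], [0.5, 0.1], [0.2, -0.0], [-0.2, -0.1], [-0.2, 0.1], [-0.1, 0.1]]
 in phot mm 0.652560095389537 0.7215731679804205 underside z 0.16900796747667038
 in phot mm -0.024707824998299825 0.8874664454209668 underside z 0.16900796747667038
```

The cuvette, the detector edges and the camera's centre column all line up at about column 317. The offsets are within 1 mm and yaw within 0.5°. I'll descend 135 mm into the gap.

Emit:
apply_moves(
  plan=[
    {"dx": 0,"dy": 0,"dz": 0.015,"wx": 0,"wy": 0,"wz": 0,"gripper": 0.01},
    {"dx": 0,"dy": 0,"dz": 0.025,"wx": 0,"wy": 0,"wz": 0,"gripper": 0.01},
    {"dx": 0,"dy": 0,"dz": 0.025,"wx": 0,"wy": 0,"wz": 0,"gripper": 0.01},
    {"dx": 0,"dy": 0,"dz": 0.025,"wx": 0,"wy": 0,"wz": 0,"gripper": 0.01},
    {"dx": 0,"dy": 0,"dz": 0.02,"wx": 0,"wy": 0,"wz": 0,"gripper": 0.01},
    {"dx": 0,"dy": 0,"dz": 0.015,"wx": 0,"wy": 0,"wz": 0,"gripper": 0.01},
    {"dx": 0,"dy": 0,"dz": 0.0105,"wx": 0,"wy": 0,"wz": 0,"gripper": 0.01},
    {"dx": 0,"dy": 0,"dz": 0,"wx": 0,"wy": 0,"wz": 0,"gripper": 0.01},
  ],
)

```text
clock: 14.45
position: [0.5457, -0.2264, 0.0567]
orientation: [[0.27, 0.963, -0.002], [0.963, -0.27, 0.001], [0.0, -0.002, -1.0]]
contact_force: [0.2, -0.6, -1.0]
width: 0.0166
```

Emit:
apply_moves(
  plan=[
    {"dx": 0,"dy": 0,"dz": 0,"wx": 0,"wy": 0,"wz": 0,"gripper": 0.01},
    {"dx": 0,"dy": 0,"dz": 0,"wx": 0,"wy": 0,"wz": 0,"gripper": 0.01},
    {"dx": 0,"dy": 0,"dz": 0,"wx": 0,"wy": 0,"wz": 0,"gripper": 0.01},
    {"dx": 0,"dy": 0,"dz": 0,"wx": 0,"wy": 0,"wz": 0,"gripper": 0.01},
    {"dx": 0,"dy": 0,"dz": 0,"wx": 0,"wy": 0,"wz": 0,"gripper": 0.01},
    {"dx": 0,"dy": 0,"dz": 0,"wx": 0,"wy": 0,"wz": 0,"gripper": 0.01},
    {"dx": 0,"dy": 0,"dz": 0,"wx": 0,"wy": 0,"wz": 0,"gripper": 0.01},
    {"dx": 0,"dy": 0,"dz": 0,"wx": 0,"wy": 0,"wz": 0,"gripper": 0.01},
  ],
)

```text
clock: 15.25
position: [0.5464, -0.2268, 0.0578]
orientation: [[0.27, 0.963, 0.0], [0.963, -0.27, -0.0], [0.0, 0.0, -1.0]]
contact_force: [0.0, 0.0, -0.4]
width: 0.0173
```

```bash
python3 - <<'E'
from h import *; import pickle
s=read_state(); print(s["clock"],s["position"],s["orientation"],s["width"],s["contact_force"])
for n in("wrist","scene","top"):
    d=grab_frame(n); save(d,f'k_{n}.png'); pickle.dump(d,open(f'k_{n}.pkl','wb'))
    for l in("amber_centre","beam_mid"): print(n,l,[(np.round(t["position"],1).tolist(),round(t["conf"],2)) for t in tip_of(l,d)])
a=cv2.imread('pics/k_scene.png'); cv2.imwrite('pics/ks.png',cv2.resize(a[150:260,110:260],None,fx=5,fy=5,interpolation=cv2.INTER_CUBIC))
a=cv2.imread('pics/k_wrist.png'); cv2.imwrite('pics/kw.png',cv2.resize(a[150:350,200:440],None,fx=3,fy=3,interpolation=cv2.INTER_CUBIC))
a=cv2.imread('pics/k_top.png'); cv2.imwrite('pics/kt.png',cv2.resize(a[150:300,380:570],None,fx=4,fy=4,interpolation=cv2.INTER_CUBIC))
E
```

```text
15.25 [ 0.54635399 -0.22677714  0.05784161] [[ 2.70044144e-01  9.62847939e-01  7.98811792e-05]
 [ 9.62847942e-01 -2.70044144e-01 -5.21765969e-06]
 [ 1.65476318e-05  7.83224275e-05 -9.99999997e-01]] 0.017331325696101824 [ 0.03730743  0.03142103 -0.39856213]
wrist amber_centre [([316.9, 258.3], 0.91)]
wrist beam_mid []
scene amber_centre [([462.3, 245.5], 0.71), ([179.9, 204.3], 0.63), ([322.5, 241.0], 0.49), ([176.5, 197.8], 0.39)]
scene beam_mid [([176.3, 196.6], 0.92)]
top amber_centre [([451.9, 190.4], 0.74), ([477.6, 226.2], 0.53), ([172.0, 192.0], 0.43), ([313.3, 191.6], 0.38)]
top beam_mid [([472.3, 226.7], 0.76)]
```

View pics/ks.png

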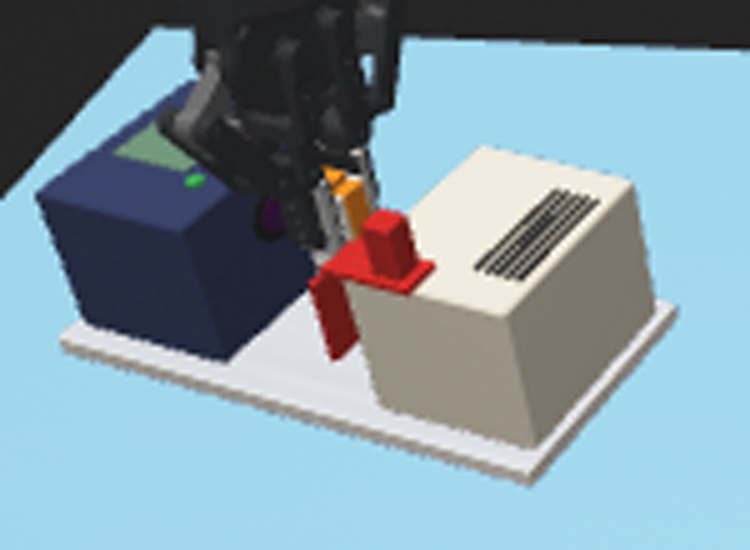

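View pics/kw.png

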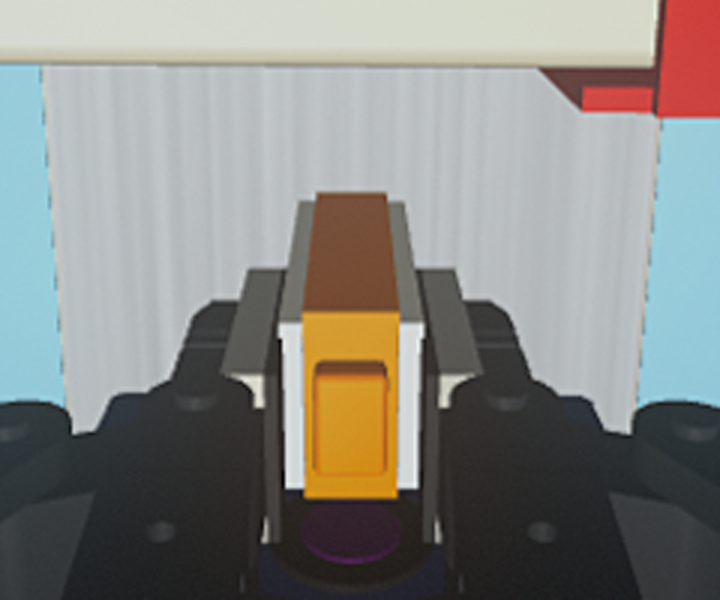

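View pics/kt.png

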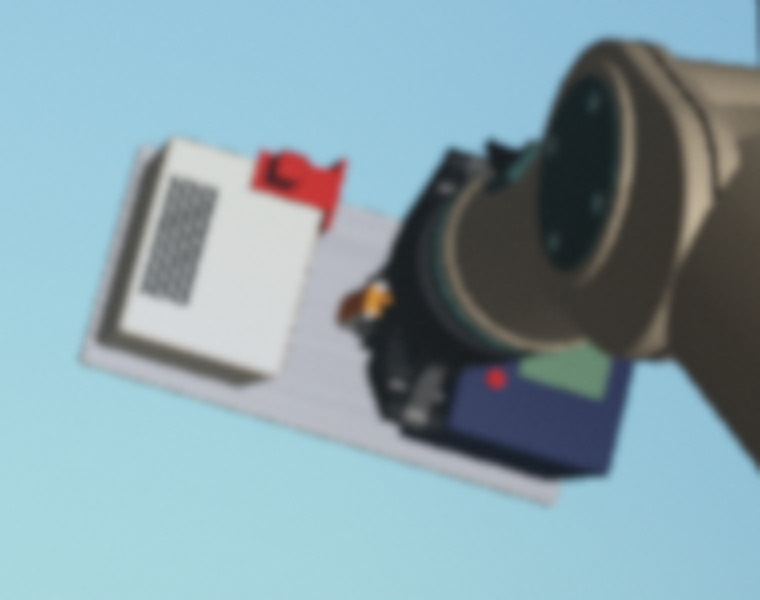

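```bash
cat > fk.py <<'E'
from fit import *
np.set_printoptions(precision=4,suppress=True)
g=pickle.load(open('k_wrist.pkl','rb')); q=lambda X,Y:c(g,X,Y,200,150,3,3)
oc=[(q(*A),np.array(b)/1e3) for A,b in [((282,323),(11.5,9,50)),((423,323),(11.5,-9,50)),((287,489),(-11.5,9,50)),((418,489),(-11.5,-9,50)),((303,311),(13,6,50)),((398,311),(13,-6,50)),((305,498),(-13,6,50)),((398,498),(-13,-6,50)),((317,193),(13,6,0)),((387,193),(13,-6,0))]]
def res(p): return np.concatenate([proj(d,W((p[0],p[1],p[3]),P)+[0,0,p[2]])-u for (d,u),P in oc])
k=least_squares(res,[.547,-.225,.035,1.29]).x; print("cuv",k[:3],np.degrees(k[3]),np.sqrt((res(k)**2).mean()))
u=np.array([np.cos(k[3]),np.sin(k[3])]);v=np.array([-u[1],u[0]])
L=lambda P:(1e3*(u@(P[:2]-k[:2])),1e3*(v@(P[:2]-k[:2])))
for n,A,z in [("lamp roof edge L",(100,64),.084),("lamp roof edge M",(350,67),.084),("lamp edge R",(600,69),.084),("strip end x=37",(700,115),.086),("blade",(615,111),.086),("base L near",(43,70),.01),("base R near",(660,120),.01),("base L far",(70,430),.01),("base R far",(637,430),.01)]: print(n,L(atz(*q(*A),z)))
for xp,y,z in [(-38,0,60)]:
    pass
S=pickle.load(open('k_scene.pkl','rb'));T=pickle.load(open('k_top.pkl','rb'))
for p in [(.5471,-.2258),(.5473,-.2256),tuple(k[:2])]:
    print(p,"beam/centre px scene",proj(S,(*p,.06)),"top",proj(T,(*p,.06)))
E
python3 fk.py
```

```text
cuv [ 0.5461 -0.2267  0.0329] 74.39878780765163 0.5751909223774673
lamp roof edge L (np.float64(44.323331749274786), np.float64(28.81855065061237))
lamp roof edge M (np.float64(43.93411610019878), np.float64(0.1579442165888924))
lamp edge R (np.float64(43.66051390572877), np.float64(-28.54531573108033))
strip end x=37 (np.float64(38.686377373916095), np.float64(-39.798215965918715))
blade (np.float64(39.16803389397887), np.float64(-30.061055036255297))
base L near (np.float64(30.273252770634866), np.float64(58.162527256579594))
base R near (np.float64(20.424677044693052), np.float64(-58.99677428115439))
base L far (np.float64(-45.56151461220355), np.float64(58.61652115922584))
base R far (np.float64(-45.74900915930103), np.float64(-59.33280903750695))
(0.5471, -0.2258) beam/centre px scene [177.6792 195.3396] top [474.2305 228.0749]
(0.5473, -0.2256) beam/centre px scene [177.7326 195.3978] top [474.1245 227.9715]
(np.float64(0.5461373391226884), np.float64(-0.22668350493114142)) beam/centre px scene [177.4574 195.0613] top [474.7   228.572]
```

The checks agree on the cuvette being about 1–1.5 mm toward the detector and 0.4 mm toward the robot; height is fine. I'll trim that and let it settle.

Emit:
apply_moves(
  plan=[
    {"dx": 0.001,"dy": 0.0004,"dz": 0,"wx": 0,"wy": 0,"wz": 0,"gripper": 0.01},
    {"dx": 0,"dy": 0,"dz": 0,"wx": 0,"wy": 0,"wz": 0,"gripper": 0.01},
    {"dx": 0,"dy": 0,"dz": 0,"wx": 0,"wy": 0,"wz": 0,"gripper": 0.01},
    {"dx": 0,"dy": 0,"dz": 0,"wx": 0,"wy": 0,"wz": 0,"gripper": 0.01},
    {"dx": 0,"dy": 0,"dz": 0,"wx": 0,"wy": 0,"wz": 0,"gripper": 0.01},
    {"dx": 0,"dy": 0,"dz": 0,"wx": 0,"wy": 0,"wz": 0,"gripper": 0.01},
    {"dx": 0,"dy": 0,"dz": 0,"wx": 0,"wy": 0,"wz": 0,"gripper": 0.01},
    {"dx": 0,"dy": 0,"dz": 0,"wx": 0,"wy": 0,"wz": 0,"gripper": 0.01},
  ],
)

```text
clock: 16.5
position: [0.547, -0.2259, 0.0578]
orientation: [[0.27, 0.963, 0.0], [0.963, -0.27, 0.0], [0.0, 0.0, -1.0]]
contact_force: [0.2, -0.0, -0.1]
width: 0.0173
```

```bash
python3 - <<'E'
from fit import *
s=read_state(); print(s["clock"],s["position"],s["width"],s["contact_force"],np.abs(s["joint_velocities"]).max())
p=(.5471,-.2258,np.radians(74.1)); cc,ss=np.cos(p[2]),np.sin(p[2])
L=lambda P:(1e3*(cc*(P[0]-p[0])+ss*(P[1]-p[1])),1e3*(-ss*(P[0]-p[0])+cc*(P[1]-p[1])))
print("tcp in phot",L(s["position"]))
g=pickle.load(open('g_wrist.pkl','rb')); print("knob",L(atz(*c(g,612,380,235,10,4,4),.114)))
d=grab_frame("wrist"); save(d,'m.png'); d=grab_frame("scene"); save(d,'ms.png')
a=cv2.imread('pics/m.png'); cv2.imwrite('pics/mc.png',cv2.resize(a[150:350,200:440],None,fx=3,fy=3,interpolation=cv2.INTER_CUBIC))
E
```

```text
16.5 [ 0.54700899 -0.22591027  0.05784369] 0.017294917145728207 [ 0.21644045 -0.00871714 -0.10931157] 0.07737814425853931
tcp in phot (np.float64(-0.13098573799694038), np.float64(0.05731910285123531))
knob (np.float64(67.93161998640228), np.float64(-43.25239052071928))
```

View pics/mc.png

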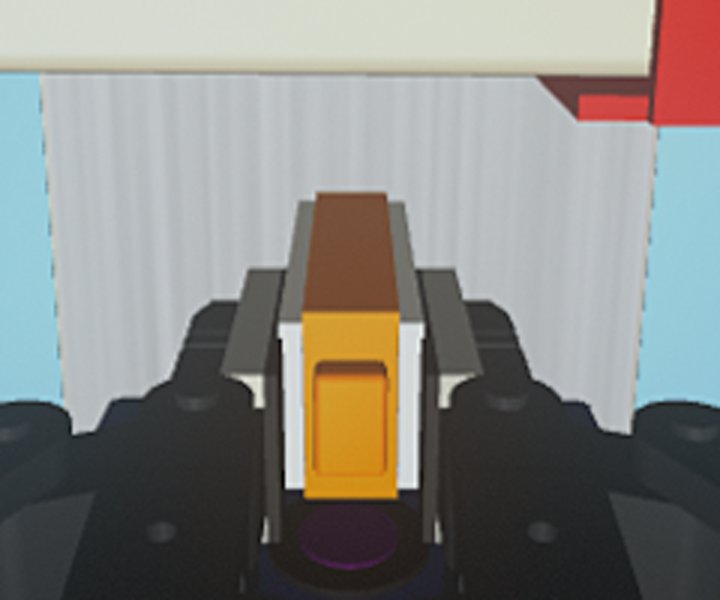

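View pics/ms.png

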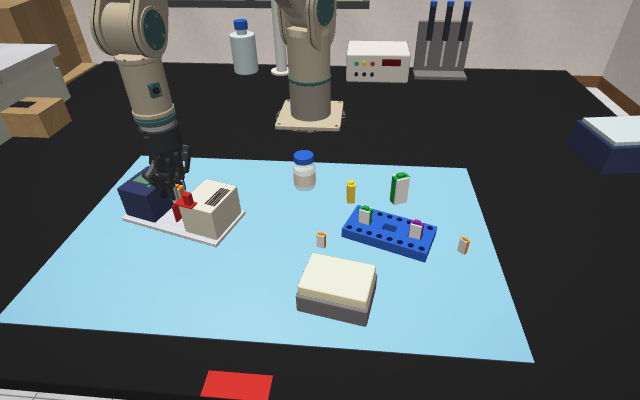

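The cuvette (350,340 in the crop) sits on the detector lens axis (col 350), with clear gaps to the housings. The knob measures −43 mm, so the shutter is open. The rest of the scene is unchanged and the contact force is about 0, so I'm handing in.

```bash
python3 -c "
from bench import *
print(close_job())"
```

```text
the job is handed in; nothing more can be done
None
```

The shutter is open and the amber cuvette is held still in the light path. I handed the job in at about 16.6 s of the 51 s allowed; no verdict is reported.

**What I did:** I gripped the red knob and slid the shutter 41 mm. Then I lifted the amber cuvette (about 27 × 18 mm on top) from the rack's middle pocket by its frosted faces. I lowered it into the gap and shifted it about 1 mm to centre it.

**Last checks:**
- **Shutter:** the knob sits about 43 mm from closed. I felt no stop, so it may be a millimetre or two short of it, but it is past the 38 mm limit.
- **Position:** the gripper is within about 0.2 mm of the estimated beam midpoint. The cuvette's yaw is within about 0.5° of the beam, and it lines up with the detector lens in the wrist view.
- **Contact:** the wrist force is about 0 N and the grip width is 17.3 mm. The green and violet cuvettes, bottle and tip box look unmoved.

**Where the measurements disagreed:**
- **Along the beam:** the separate camera fits of the photometer differed by up to about 5 mm. I used the combined fit, which the wrist view supported. Expect about 1 mm of uncertainty in position.
- **Height:** the last wrist fit, made before the 1 mm trim, put the cuvette about 2 mm lower than the grasp geometry did. I trusted the grasp geometry because that camera's scale was about 2% off.
- **Scene camera:** the networks' marks for the cuvette centre and the beam midpoint were a few pixels apart there, but the gripper partly hid the cuvette.

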